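Clamp a lapped beam and drive its bolts home

TASK

This lapped beam is ready to be bolted. First screw the hold-down clamp tight on it, turning its T-handle clockwise until it comes to its stop; only then push every long hex bolt lying on the bench into a bore of its own in the front of the beam, fully home so that the head sits against the timber. Leave the clamp tight and the other tools and parts where they lie.

Things in the scene. Friction and masses are not known exactly. Their poses are not given: they have to be found in the camera images.
- bolt1_mid (a point): One of two or three alike loose steel bolts (or absent): shank 16 mm thick, 170 mm long, bevelled tip; hex head 24 mm across flats, 11 mm thick; 0.24 to 0.42 kg, balancing 20 mm to the head's side of this point. Lies on the bench with the axis about 10 mm up, sloping 1.4 degrees down to the tip. Point: on the axis, half-way along the shank; x axis points to the tip; tip and underside of head are 85 mm away.
- bolt2_mid (a point): Another such bolt (or absent), the same point and axes.
- bolt3_mid (a point): Another such bolt (or absent), the same point and axes.
- hole1 (a point): Centre of the mouth of a level round bore, 20 mm wide, in the front (robot-side) face of the fixed timber beam; x axis straight into the bore, z up. It goes through the 130 mm thick beam: a bolt fully home stands out 40 mm behind. The beam, 480 mm long, lies across on bearers: bore 75 mm, beam top 105 mm above the bench. Three bores 80 mm apart, each with a pencil line over it across the beam top; any bolt fits any.
- home1 (a point): Point inside bore 1, on its axis, 85 mm from the mouth: the middle of a bolt's shank lies here (to within the play of the bore) when its head is against the timber. Same axes.
- hole2 (a point): The next such bore, 80 mm further along the beam's y axis.
- home2 (a point): Point inside bore 2, on its axis, 85 mm from the mouth: the middle of a bolt's shank lies here (to within the play of the bore) when its head is against the timber. Same axes.
- hole3 (a point): The next such bore, 80 mm further along the beam's y axis.
- home3 (a point): Point inside bore 3, on its axis, 85 mm from the mouth: the middle of a bolt's shank lies here (to within the play of the bore) when its head is against the timber. Same axes.
- t_handle (a joint): Turn of the clamp's T-handle in rad, growing clockwise seen from above, which screws the pad down 6 mm a turn; it starts somewhere from 0 to 1.6 and comes hard to its stop, pad tight on the beam, at 8.0. The thread takes about 0.25 N m to turn and stays where it is left.
- t_bar (a point): Centre of the T-handle's level bar, on the vertical screw axis. The bar reaches 75 mm to either side along this point's x axis, is 12 mm thick with 17 mm balls on its ends, and is about 225 mm above the bench when slack, 8 mm lower when tight, when it stands nearly square to the beam. A hub 29 mm across in its middle stands 11 mm above and below the bar's axis. The point turns and sinks with it.
- clamp_top (a point): Top of the 40 mm boss on the clamp's steel bridge, on the screw axis, 184 mm above the bench. The 44 mm wide crossbar (top at 172 mm) runs over the beam from front to back; its two posts, 40 mm wide, stand 34 mm (centres) before and behind the beam, 140 mm or more (centre to centre) to the side of the nearest bore.
- hammer: Bystander, to be left where it is: claw hammer with a wooden handle, 260 mm long. Origin under its middle. Up to 26 mm high.
- spanner: Bystander, to be left where it is: flat steel spanner, 210 mm long. Origin under its middle.
- level: Bystander, to be left where it is: short aluminium spirit level, 230 x 22 x 45 mm. Origin under its middle.
- tape: Bystander, to be left where it is: black tape measure, 72 x 38 x 66 mm. Origin under its middle.
- nut1: Bystander, to be left where it is: loose M16 hex nut, 24 mm across flats, 13 mm high. Origin under its middle.
- nut2: Bystander, to be left where it is: another loose M16 hex nut. Origin under its middle.
- washer: Bystander, to be left where it is: steel washer, 50 mm across, 4 mm thick. Origin under its middle.

How it is judged:
On the way:
1. the clamp is screwed down to its stop (value of joint t_handle above 7.7 rad), for 0.3 s.
At the end, for the whole second after the job is handed in: The clamp is tight (T-handle within 0.3 rad of its stop at 8.0) and every bolt that is present lies at rest in one of the bores, in line with it, the middle of its shank within 5.5 mm of the bore's home point (value of joint t_handle above 7.7 rad and ((distance between bolt1_mid and home1 below 0.0055 m and angle between the x axis of bolt1_mid and the x axis of hole1, either way round below 0.08 rad) or (distance between bolt1_mid and home2 below 0.0055 m and angle between the x axis of bolt1_mid and the x axis of hole2, either way round below 0.08 rad) or (distance between bolt1_mid and home3 below 0.0055 m and angle between the x axis of bolt1_mid and the x axis of hole3, either way round below 0.08 rad)) and linear speed of each of bolt1, bolt2, bolt3 below 0.02 m/s and ((distance between bolt2_mid and home1 below 0.0055 m and angle between the x axis of bolt2_mid and the x axis of hole1, either way round below 0.08 rad) or (distance between bolt2_mid and home2 below 0.0055 m and angle between the x axis of bolt2_mid and the x axis of hole2, either way round below 0.08 rad) or (distance between bolt2_mid and home3 below 0.0055 m and angle between the x axis of bolt2_mid and the x axis of hole3, either way round below 0.08 rad)) and ((distance between bolt3_mid and home1 below 0.0055 m and angle between the x axis of bolt3_mid and the x axis of hole1, either way round below 0.08 rad) or (distance between bolt3_mid and home2 below 0.0055 m and angle between the x axis of bolt3_mid and the x axis of hole2, either way round below 0.08 rad) or (distance between bolt3_mid and home3 below 0.0055 m and angle between the x axis of bolt3_mid and the x axis of hole3, either way round below 0.08 rad))); the robot touches nothing.
It fails at once if a bolt pushed more than 30 mm into a bore while the clamp is still loose (value of joint t_handle below 7.5 rad and ((distance between bolt1_mid and hole1 below 0.055 m and angle between the x axis of bolt1_mid and the x axis of hole1, either way round below 0.08 rad) or (distance between bolt1_mid and hole2 below 0.055 m and angle between the x axis of bolt1_mid and the x axis of hole2, either way round below 0.08 rad) or (distance between bolt1_mid and hole3 below 0.055 m and angle between the x axis of bolt1_mid and the x axis of hole3, either way round below 0.08 rad) or (distance between bolt2_mid and hole1 below 0.055 m and angle between the x axis of bolt2_mid and the x axis of hole1, either way round below 0.08 rad) or (distance between bolt2_mid and hole2 below 0.055 m and angle between the x axis of bolt2_mid and the x axis of hole2, either way round below 0.08 rad) or (distance between bolt2_mid and hole3 below 0.055 m and angle between the x axis of bolt2_mid and the x axis of hole3, either way round below 0.08 rad) or (distance between bolt3_mid and hole1 below 0.055 m and angle between the x axis of bolt3_mid and the x axis of hole1, either way round below 0.08 rad) or (distance between bolt3_mid and hole2 below 0.055 m and angle between the x axis of bolt3_mid and the x axis of hole2, either way round below 0.08 rad) or (distance between bolt3_mid and hole3 below 0.055 m and angle between the x axis of bolt3_mid and the x axis of hole3, either way round below 0.08 rad))).
It fails at once if another tool or part moved more than 60 mm (distance of any of hammer, spanner, level, tape, nut1, nut2, washer from where it was at the start of the episode above 0.06 m).
Of bolt1, bolt2, bolt3 only 2 to 3 are there at a start; the rules pass over those that are not, and their reading is None.
At some moment in a run one of bolt1, bolt2, bolt3 may be knocked a few centimetres aside while the robot is not near it.
Once in a run the grip may slacken for a moment while it holds something.
It also fails if it takes over 210 s, if anything falls off the work surface, if the arm or the gripper's body presses on something with over 40 N, if the wrist force passes 120 N, or if a joint passes its speed limit or range.

ROBOT

A 6-joint arm with a two-finger parallel gripper is mounted at the origin on the work surface. World frame = base frame: x ahead of the robot, y to its left, z up, the work surface at z = 0. Lengths are in m, angles in rad, forces in N, time in s.
With the tool pointing down it reaches from about 0.3 to 0.85 m from the base axis. Payload 5.4 kg.
Tool frame: the origin (TCP) lies at the very end of the fingers, on their centre line; the grasp point (between the pads) lies ctrl.pinch_z behind it (ctrl.pinch_z is the distance from the TCP to the grasp point, in m); z points along the fingers, y is the line along which they close (so a half turn about z gives the same grasp; the last joint's range is limited). The gripper opens to 85 mm and grips with 20 to 120 N. Pads are 22 mm wide; open, the fingers measure 114 mm over their backs; the gripper's body (76 mm by 85 mm) begins 54 mm behind the grasp point. The pads swing forward as they close: fully open they stand 13 mm farther back than shut.
Start: joints at [0.941, 0.158, 1.597, -0, 1.386, -0.21], TCP at [0.234, 0.525, 0.231] pointing down, gripper open.
Joint ranges: [-2.91, 2.91], [-0.94, 2.29], [0.18, 2.7], [-1.29, 4.43], [0.17, 2.64], [-3, 3]. Speed limits (rad/s): [2.57, 2.57, 3.14, 3.14, 3.14, 3.14].

INTERFACE

Orientations are given as a rotation vector (axis times angle).
In Python, from bench import ctrl gives the robot as it stands.
- The arm moves only by the tool jog_arm, never from a script. Its argument "plan" is a list of rows, each a list of 7 numbers: the turn, a rotation vector about the tool's x, y, z in rad, then the shift along the tool's x, y, z in mm, then the finger opening in mm, from 0 to 85.4. In form: [[rx, ry, rz, x, y, z, gripper], ...]. A call has 1 to 8 rows; each row is the pose to reach, as a shift and turn from the pose commanded when the call began, along the tool's axes at that moment; what a row does not reach only later rows make up. A row lasts 1/8 s, in which the tool goes at most 62.5 mm and 10.7 degrees, less where a joint would pass 70% of its speed; a pose out of reach is approached as far as the arm can. A call with a gripper value outside its range is refused whole. The fingers move at their own pace and stop on an object; "grip_force" is the grip in N (left out, the last holds). Time passes only in rows, so rows that repeat a pose let the fingers close. It gives the time, the measured TCP pose, the force, the opening and the grip force at its end, in the units of the state.
- ctrl.observe(): the state, without advancing time (a new reading comes with each control period).
- ctrl.read_camera(name): name is "side" or "top"; returns a dict with "color" (420x560x3 uint8, red, green, blue), "depth" (420x560 float32, m along the optical axis (not along the pixel's ray), 0 where there is no reading), "mtx" (3x3 intrinsics, pixels), "R" (3x3) and "t" (3): a world point X has camera coordinates R X + t. Camera axes: x right, y down, z forward; pixel columns grow to the right and rows downward; lengths in m; the calibration is good to about 2 mm. A picture is of the moment at which its call begins.
- ctrl.close_job(): hands the job in; it is judged then, once.
The state is a dict: "time": time; "joints": joint angles; "joint_vel": joint speeds; "tau": joint torques, N m; "eef_pos": TCP position; "ee_rot": TCP orientation; "force": force on the tool from outside, world axes, zero at the start; "ft_torque": the same for the moment, N m; "width": opening from 0.0 (shut) to 1.0 (fully open); "gripper_force": force on a finger pad.
Only numpy, scipy, OpenCV 4.12 (cv2) and the standard library are available. Lean on these libraries where they do the work, as an engineer would, in place of code of your own. Each camera call takes 0.05 s, during which the arm holds its last target. There are 200 camera calls.

## Working session

There is one attempt and no reset: what is moved stays moved. The work goes in short steps, Python scripts to look and compute and a tool call to move; the robot and the scene stay as the last step left them, time stands still between calls to the robot, and variables do not carry over. Pictures are saved under pics/ and viewed, at most 18 in all, crops included, and the job is handed in when it is done.

Besides the shell and the picture viewer there is one more tool, called as a command line: name --pt "numbers of a row" for each row, then --argument value for the rest. jog_arm: Moves the arm, as the interface text tells. Its arguments: {"type":"object","properties":{"plan":{"type":"array"},"grip_force":{"type":"number"}},"required":["plan"]}

```bash
mkdir -p pics
cat > h.py <<'E'
import numpy as np, cv2
from bench import ctrl
from scipy.spatial.transform import Rotation as Rn
def cam(n,save=None):
    c=ctrl.read_camera(n)
    np.savez(f'/tmp/{n}.npz',**c)
    if save: cv2.imwrite(save,c['color'][:,:,::-1])
    return c
def pt(c,u,v,z=None):
    """world point at pixel by depth, or on plane height z"""
    r=np.linalg.inv(c['mtx'])@[u,v,1]
    R,t=np.array(c['R']),np.array(c['t']).ravel()
    if z is None:
        p=c['depth'][max(0,int(round(v))-1):int(round(v))+2,max(0,int(round(u))-1):int(round(u))+2]; return R.T@(r*np.median(p)-t)
    o=-R.T@t; d=R.T@r
    return o+d*(z-o[2])/d[2]
def px(c,X):
    q=c['mtx']@(np.array(c['R'])@X+np.array(c['t']).ravel()); return q[:2]/q[2]
E
python3 - <<'E'
from h import *
for n in('top','side'):
    c=cam(n,f'pics/{n}0.png'); print(n,-c['R'].T@np.ravel(c['t']),c['mtx'][0,0])
    im=cv2.imread(f'pics/{n}0.png')
    cv2.imwrite(f'pics/{n}0.png',cv2.resize(im,(800,600),interpolation=cv2.INTER_CUBIC))
print(ctrl.observe(),ctrl.pinch_z)
E
```

```text
top [ 0.42184353 -0.00292381  1.26109837] 419.1839145733778
side [0.28466211 1.24059873 1.1339161 ] 521.0118429456554
{'time': 0.1, 'joints': array([ 9.40928426e-01,  1.58989478e-01,  1.59812276e+00, -1.35781886e-07,
        1.38620414e+00, -2.10104806e-01]), 'joint_vel': array([ 0.0012183 , -0.00162347, -0.00303043, -0.00091829,  0.00151252,
        0.00012302]), 'tau': array([ 1.15438834e-04, -3.96998298e+01, -3.32335174e+01, -2.53350363e-04,
        4.32717061e-03,  7.52194978e-05]), 'eef_pos': array([0.23402943, 0.52461876, 0.23040518]), 'ee_rot': array([-6.54385482e-01, -3.07196404e+00,  2.47185214e-03]), 'force': array([ 0.06583136, -0.328499  ,  0.45688888]), 'ft_torque': array([-0.03180368, -0.00149222,  0.00483438]), 'gripper_force': 0.0, 'width': 1.0004917652863876} 0.0187
```

View pics/top0.png

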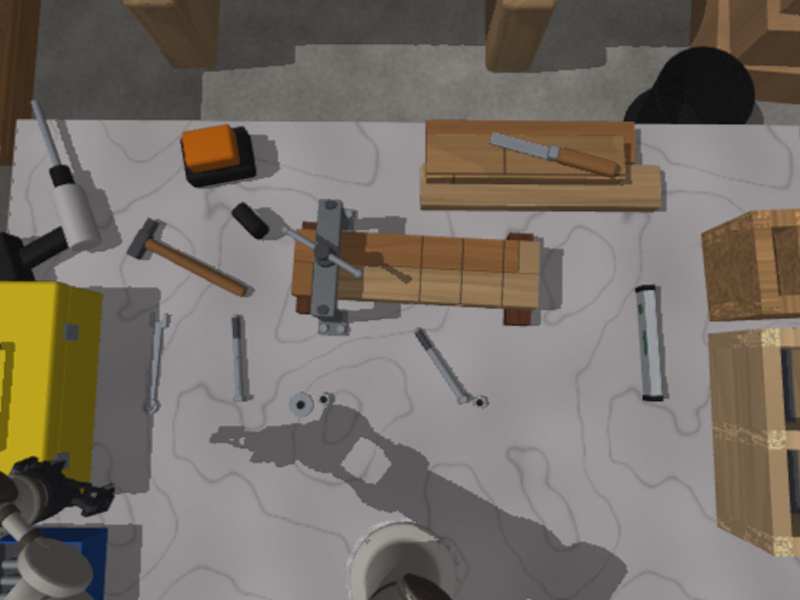

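View pics/side0.png

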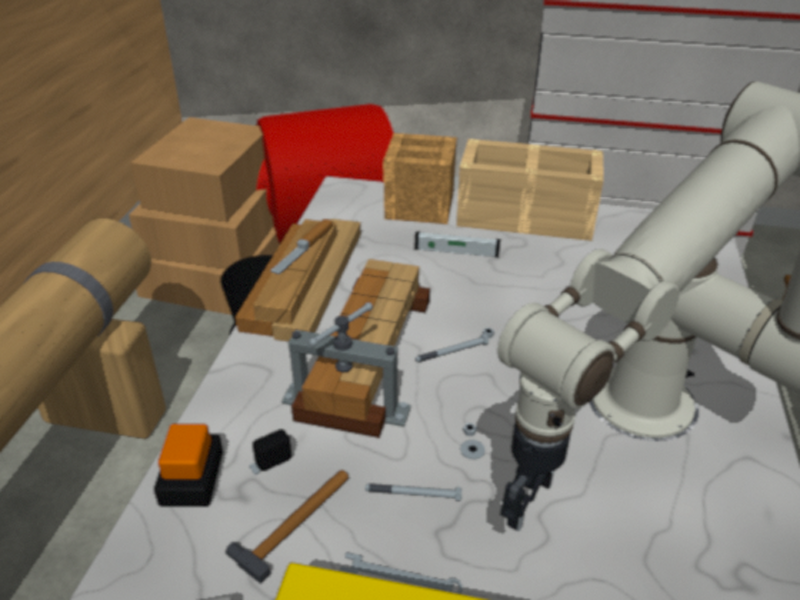

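The top view shows two bolts: A at about (238,357) with its tip away from the robot, and B at about (441,365). The clamp is at (325,255), and pencil lines cross the beam at x≈421, 462 and 503. I'll enlarge this area to read finer pixel positions.

Run:
```python
from h import *
c=np.load('/tmp/top.npz'); im=c['color'][130:290,150:390,::-1]
im=cv2.resize(im,(798,532),interpolation=cv2.INTER_CUBIC)
cv2.imwrite('pics/top1.png',im)
```

```text
(no output)
```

View pics/top1.png

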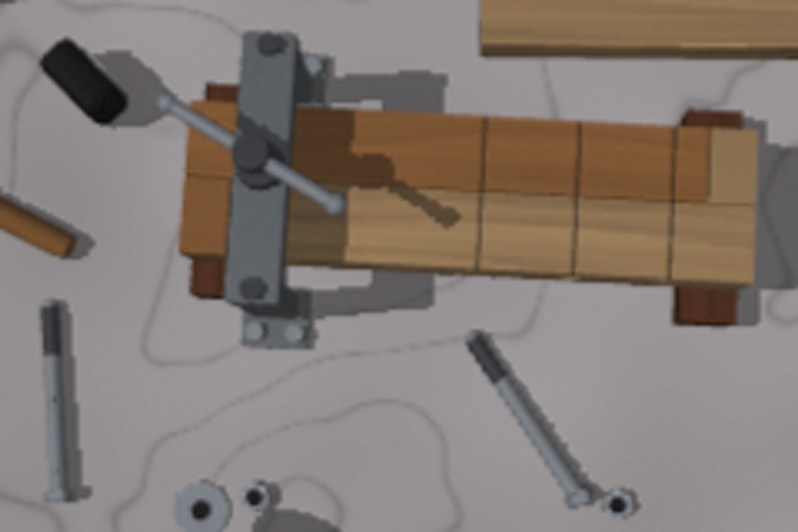

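The crop gives these readings. Pencil lines: (477,272)-(486,117), (575,276)-(580,122) and (670,280)-(675,128). T-bar balls: (165,101) and (337,205). Bolt A: tip (50,305), head (62,495). Bolt B: tip (473,337), head (578,498).

Run:
```python
from h import *
np.set_printoptions(precision=4,suppress=True)
c=np.load('/tmp/top.npz')
f=lambda u,v,z=None:pt(c,150+u/3.325-.35,130+v/3.325-.35,z)
for n,l,z in (('lines',[(477,272),(575,276),(670,280),(486,117),(580,122),(675,128)],.105),('balls',[(165,101),(337,205),(250,155)],.225),
 ('A',[(50,305),(62,495)],.01),('B',[(473,337),(578,498)],.01),('post',[(253,288),(271,43)],.172)):
  print(n)
  for p in l: print(p,f(*p,z), 'depth',f(*p))
```

```text
lines
(477, 272) [ 0.5443 -0.0296  0.105 ] depth [ 0.5482 -0.0305  0.0678]
(575, 276) [ 0.5417 -0.1113  0.105 ] depth [ 0.5457 -0.115   0.0665]
(670, 280) [ 0.539  -0.1905  0.105 ] depth [ 0.5407 -0.1932  0.0883]
(486, 117) [ 0.676  -0.0364  0.105 ] depth [ 0.6757 -0.0364  0.1063]
(580, 122) [ 0.6724 -0.1158  0.105 ] depth [ 0.6723 -0.1157  0.1057]
(675, 128) [ 0.668  -0.1959  0.105 ] depth [ 0.6679 -0.1959  0.1052]
balls
(165, 101) [0.6598 0.2106 0.225 ] depth [0.658  0.2089 0.233 ]
(337, 205) [0.5813 0.0787 0.225 ] depth [0.5802 0.0782 0.2317]
(250, 155) [0.6188 0.1451 0.225 ] depth [0.6169 0.1436 0.2352]
A
(50, 305) [0.5209 0.3525 0.01  ] depth [0.5205 0.3508 0.0162]
(62, 495) [0.3521 0.3349 0.01  ] depth [0.3529 0.3312 0.0236]
B
(473, 337) [ 0.4956 -0.0286  0.01  ] depth [ 0.4953 -0.0285  0.0154]
(578, 498) [ 0.3538 -0.1226  0.01  ] depth [ 0.3547 -0.1211  0.0261]
post
(253, 288) [0.523  0.1476 0.172 ] depth [0.5221 0.1464 0.1808]
(271, 43) [0.7201 0.1381 0.172 ] depth [0.7179 0.137  0.1801]
```

```bash
cat >> h.py <<'E'
def Rdown(a,tilt=0):
    """tool z down, tool y (closing line) at world angle a (deg)"""
    a=np.deg2rad(a); y=np.array([np.cos(a),np.sin(a),0]); z=np.array([0,0,-1.])
    return np.c_[np.cross(y,z),y,z]
def rel(P,R):
    s=ctrl.observe(); R0=Rn.from_rotvec(s['ee_rot']).as_matrix()
    return np.round(np.r_[Rn.from_matrix(R0.T@R).as_rotvec(),R0.T@(np.array(P)-s['eef_pos'])*1000],3)
def st():
    s=ctrl.observe(); R0=Rn.from_rotvec(s['ee_rot']).as_matrix()
    print('t',round(s['time'],2),'pos',s['eef_pos'].round(4),'yang',np.rad2deg(np.arctan2(R0[1,1],R0[0,1])).round(2),'z',R0[:,2].round(3),'j',s['joints'].round(3),'F',s['force'].round(1),'w',round(s['width'],3),s['gripper_force'])
E
python3 - <<'E'
from h import *
st()
for a in (149,-31): print(a,rel([.620,.1435,.29],Rdown(a)))
E
```

```text
t 0.1 pos [0.234  0.5246 0.2304] yang 65.95 z [-0.001 -0.001 -1.   ] j [ 0.941  0.159  1.598 -0.     1.386 -0.21 ] F [ 0.1 -0.3  0.5] w 1.0 0.0
149 [-1.00000e-03 -2.00000e-03 -1.45000e+00 -5.07764e+02 -1.90832e+02
 -5.94560e+01]
-31 [-2.00000e-03  1.00000e-03  1.69200e+00 -5.07764e+02 -1.90832e+02
 -5.94560e+01]
```

jog_arm --pt "0 0 0 0 0 -60 85" --pt "0 0 -1.45 -508 -191 -60 85" --pt "0 0 -1.45 -508 -191 -60 85" --pt "0 0 -1.45 -508 -191 -60 85" --pt "0 0 -1.45 -508 -191 -60 85" --pt "0 0 -1.45 -508 -191 -60 85" --pt "0 0 -1.45 -508 -191 -60 85" --pt "0 0 -1.45 -508 -191 -60 85" --grip_force 100

```text
time: 1.1
eef_pos: [0.5225, 0.241, 0.2909]
ee_rot: [1.215, -2.896, -0.001]
force: [0.2, 0.9, -0.4]
width: 0.999
gripper_force: 0.0
```

Run:
```python
from h import *
st(); print(rel([.620,.1435,.29],Rdown(149)))
```

```text
t 1.1 pos [0.5225 0.241  0.2909] yang 135.53 z [-0.001  0.    -1.   ] j [ 0.222  0.126  1.516  0.     1.501 -2.143] F [ 0.2  0.9 -0.4] w 0.999 0.0
[ 1.00000e-03 -0.00000e+00 -2.35000e-01  1.24700e+00 -1.37873e+02
  8.63000e-01]
```

jog_arm --pt "0 0 -0.235 1 -138 1 85" --pt "0 0 -0.235 1 -138 1 85" --pt "0 0 -0.235 1 -138 1 85" --pt "0 0 -0.235 1 -138 1 85" --pt "0 0 -0.235 1 -138 1 85"

```text
time: 1.72
eef_pos: [0.6179, 0.1459, 0.2904]
ee_rot: [1.54, -2.738, -0.001]
force: [-0.6, 0.2, 0.6]
width: 0.996
gripper_force: 0.0
```

Run:
```python
from h import *
st(); print(rel([.620,.1435,.208],Rdown(149)))
c=cam('side'); im=c['color'][:,:,::-1]
p=px(c,[.62,.1435,.225]).astype(int);print(p)
im=im[max(0,p[1]-70):p[1]+50,max(p[0]-80,0):p[0]+80]
cv2.imwrite('pics/s1.png',cv2.resize(im,None,fx=5,fy=5,interpolation=cv2.INTER_CUBIC))
```

```text
t 1.73 pos [0.6179 0.1459 0.2904] yang 148.73 z [-0.001  0.    -1.   ] j [ 0.042  0.282  1.337  0.     1.523 -2.554] F [-0.6  0.2  0.6] w 0.996 0.0
[ 1.0000e-03  0.0000e+00 -5.0000e-03  9.3600e-01 -3.1160e+00  8.2354e+01]
[238 225]
```

View pics/s1.png

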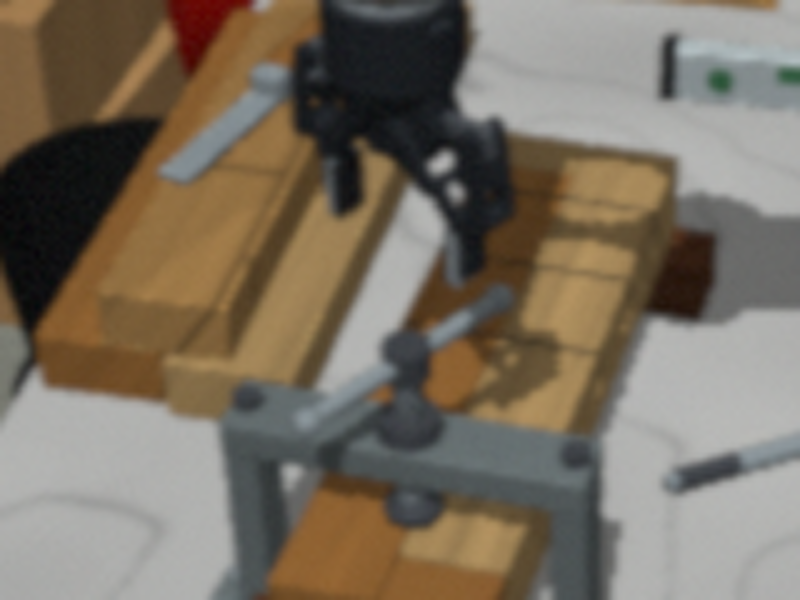

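The hub appears at crop (405,350), which is original (239,225) and matches my estimate. I'll descend and grip.

jog_arm --pt "0 0 0 1 -3 40 85" --pt "0 0 0 1 -3 82 85" --pt "0 0 0 1 -3 82 85" --pt "0 0 0 1 -3 82 20" --pt "0 0 0 1 -3 82 20" --pt "0 0 0 1 -3 82 20" --pt "0 0 0 1 -3 82 20" --pt "0 0 0 1 -3 82 20" --grip_force 100

```text
time: 2.78
eef_pos: [0.6189, 0.144, 0.2108]
ee_rot: [1.539, -2.736, -0.007]
force: [-11.1, 4.6, 10.2]
width: 0.308
gripper_force: 98.0
```

```bash
python3 -c "
from h import *
st()"
```

```text
t 2.77 pos [0.6189 0.144  0.2108] yang 148.72 z [-0.004  0.003 -1.   ] j [ 0.037  0.33   1.435  0.003  1.381 -2.559] F [-11.1   4.6  10.2] w 0.308 98.02654981613159
```

jog_arm --pt "0 0 0.17 0 1 -1 20" --pt "0 0 0.34 0 1 -1 20" --pt "0 0 0.51 0 1 -1 20" --pt "0 0 0.68 0 1 -0.5 20" --pt "0 0 0.85 0 1 -0.5 20" --pt "0 0 1.02 0 1 0 20" --pt "0 0 1.19 0 1 0 20" --pt "0 0 1.36 0 1 0 20"

```text
time: 3.78
eef_pos: [0.6175, 0.1477, 0.2095]
ee_rot: [-0.529, -3.091, -0.012]
force: [-9.4, 15.4, 5.6]
width: 0.311
gripper_force: 98.5
```

```bash
python3 -c "
from h import *
st();print(ctrl.observe()['ft_torque'])
c=cam('side'); im=c['color'][:,:,::-1][150:270,158:318]
cv2.imwrite('pics/s2.png',cv2.resize(im,None,fx=4,fy=4,interpolation=cv2.INTER_CUBIC))"
```

```text
t 3.77 pos [0.6175 0.1477 0.2095] yang 70.59 z [-0.005  0.008 -1.   ] j [ 0.041  0.329  1.439  0.009  1.379 -1.193] F [-9.4 15.4  5.6] w 0.311 98.48231792449951
[2.37806128 1.44301133 0.34856811]
```

View pics/s2.png

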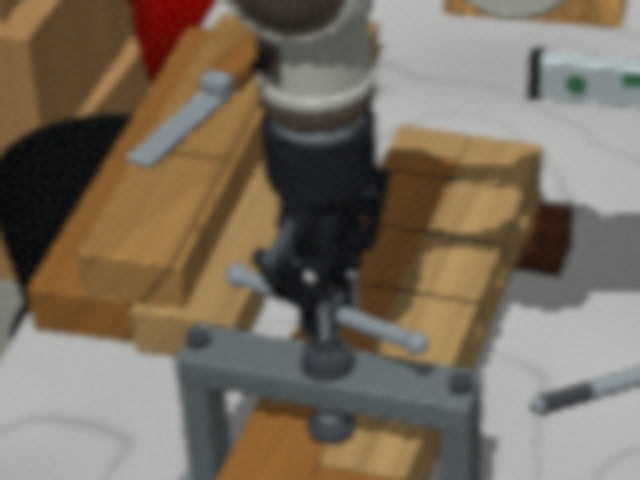

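The bar followed the grip. I'll shift the centre 3 mm to ease the side force and keep turning.

jog_arm --pt "0 0 0.17 0 3 0 20" --pt "0 0 0.34 0 3 0 20" --pt "0 0 0.51 0 3 0 20" --pt "0 0 0.68 0 3 0.5 20" --pt "0 0 0.85 0 3 0.5 20" --pt "0 0 1.02 0 3 1 20" --pt "0 0 1.19 0 3 1 20" --pt "0 0 1.36 0 3 1 20"

```text
time: 4.82
eef_pos: [0.6209, 0.1498, 0.2083]
ee_rot: [-2.356, -2.071, -0.01]
force: [0.6, 12.4, -0.8]
width: 0.303
gripper_force: 98.3
```

```bash
python3 -c "
from h import *
st();print(ctrl.observe()['ft_torque'])"
```

```text
t 4.83 pos [0.6209 0.1498 0.2083] yang -7.37 z [ 0.002  0.007 -1.   ] j [0.044 0.335 1.433 0.007 1.371 0.171] F [ 0.6 12.4 -0.8] w 0.303 98.34005355834961
[ 2.01242312 -0.29532635  0.2882901 ]
```

jog_arm --pt "0 0 0.17 0 0 0 20" --pt "0 0 0.34 0 0 0 20" --pt "0 0 0.51 0 0 0 20" --pt "0 0 0.68 0 0 0.5 20" --pt "0 0 0.85 0 0 0.5 20" --pt "0 0 1.02 0 0 1 20" --pt "0 0 1.19 0 0 1 20" --pt "0 0 1.36 0 0 1 20"

```text
time: 5.82
eef_pos: [0.6236, 0.1469, 0.207]
ee_rot: [-3.137, -0.127, -0.012]
force: [10.0, 5.0, -7.4]
width: 0.306
gripper_force: 98.7
```

jog_arm --pt "0 0 0.17 0 0 0 20" --pt "0 0 0.34 0 0 0 20" --pt "0 0 0.51 0 0 0 20" --pt "0 0 0.51 0 0 0.5 20" --pt "0 0 0.51 0 0 0.5 20"

```text
time: 6.45
eef_pos: [0.6233, 0.1454, 0.2065]
ee_rot: [-3.069, 0.663, -0.009]
force: [8.8, 1.0, -4.4]
width: 0.307
gripper_force: 99.0
```

```bash
python3 -c "
from h import *
st();print(ctrl.observe()['ft_torque'])"
```

```text
t 6.45 pos [0.6233 0.1454 0.2065] yang -114.39 z [ 0.006  0.    -1.   ] j [0.041 0.337 1.434 0.    1.364 2.037] F [ 8.8  1.  -4.4] w 0.307 99.032381772995
[-0.13307392 -1.20313805 -0.29535099]
```

jog_arm --pt "0 0 0 0 0 0 85" --pt "0 0 0 0 0 0 85" --pt "0 0 0 0 0 0 85" --pt "0 0 0 0 0 -45 85" --pt "0 0 -0.18 0 0 -55 85" --pt "0 0 -0.36 0 0 -55 85" --pt "0 0 -0.54 0 0 -55 85" --pt "0 0 -0.7 0 0 -55 85"

```text
time: 7.45
eef_pos: [0.6209, 0.1454, 0.2611]
ee_rot: [3.111, 0.439, 0.0]
force: [-0.6, -0.3, 0.7]
width: 1.0
gripper_force: 0.0
```

jog_arm --pt "0 0 -1.44 0 0 0 85" --pt "0 0 -1.44 0 0 0 85" --pt "0 0 -1.44 0 0 0 85" --pt "0 0 -1.44 0 0 0 85" --pt "0 0 -1.44 0 0 0 85" --pt "0 0 -1.44 0 0 0 85" --pt "0 0 -1.44 0 0 0 85" --pt "0 0 -1.44 0 0 0 85"

```text
time: 8.45
eef_pos: [0.6209, 0.1454, 0.2611]
ee_rot: [2.05, 2.381, -0.0]
force: [-0.2, -0.4, 0.3]
width: 1.0
gripper_force: 0.0
```

jog_arm --pt "0 0 -1.0 0 0 0 85" --pt "0 0 -1.0 0 0 0 85" --pt "0 0 -1.0 0 0 0 85" --pt "0 0 -1.0 0 0 0 85" --pt "0 0 -1.0 0 0 0 85" --pt "0 0 -1.0 0 0 0 85" --pt "0 0 -1.0 0 0 0 85"

```text
time: 9.32
eef_pos: [0.6209, 0.1454, 0.2611]
ee_rot: [0.666, 3.07, 0.0]
force: [-0.5, 0.3, 0.6]
width: 0.998
gripper_force: 0.0
```

```bash
python3 -c "
from h import *
st();print(rel([.6205,.1467,.206],Rdown(65.6)))"
```

```text
t 9.32 pos [0.6209 0.1454 0.2611] yang 65.53 z [ 0. -0. -1.] j [ 0.041  0.302  1.37  -0.     1.47  -1.103] F [-0.5  0.3  0.6] w 0.998 0.0
[ 0.0000e+00  0.0000e+00 -1.0000e-03  9.1500e-01  9.7200e-01  5.5053e+01]
```

Next I'll lower onto the hub again, close, and turn the rest in small steps while watching the torque for the stop.

jog_arm --pt "0 0 0 1 1 30 85" --pt "0 0 0 1 1 55 85" --pt "0 0 0 1 1 55 85" --pt "0 0 0 1 1 55 20" --pt "0 0 0 1 1 55 20" --pt "0 0 0 1 1 55 20" --pt "0 0 0 1 1 55 20" --pt "0 0 0 1 1 55 20"

```text
time: 10.32
eef_pos: [0.6209, 0.1466, 0.2073]
ee_rot: [0.664, 3.069, -0.0]
force: [-2.3, -0.7, 6.9]
width: 0.305
gripper_force: 98.0
```

jog_arm --pt "0 0 0.17 0 0 0 20" --pt "0 0 0.34 0 0 0 20" --pt "0 0 0.51 0 0 0 20" --pt "0 0 0.68 0 0 0.5 20" --pt "0 0 0.85 0 0 0.5 20" --pt "0 0 1.02 0 0 1 20" --pt "0 0 1.19 0 0 1 20" --pt "0 0 1.36 0 0 1 20"

```text
time: 11.32
eef_pos: [0.6204, 0.1463, 0.2061]
ee_rot: [2.452, 1.963, -0.001]
force: [-2.2, -0.9, 4.9]
width: 0.302
gripper_force: 98.5
```

jog_arm --pt "0 0 0.17 0 0 0 20" --pt "0 0 0.34 0 0 0 20" --pt "0 0 0.51 0 0 0 20" --pt "0 0 0.68 0 0 0.5 20" --pt "0 0 0.85 0 0 0.5 20" --pt "0 0 1.0 0 0 1 20" --pt "0 0 1.0 0 0 1 20"

```text
time: 12.2
eef_pos: [0.6201, 0.1466, 0.2051]
ee_rot: [3.092, 0.553, -0.001]
force: [-4.9, -1.2, 6.7]
width: 0.303
gripper_force: 98.7
```

```bash
python3 -c "
from h import *
st();print(ctrl.observe()['ft_torque'])"
```

```text
t 12.2 pos [0.6201 0.1466 0.2051] yang -69.74 z [-0.001 -0.    -1.   ] j [ 0.043  0.336  1.438 -0.     1.368  1.26 ] F [-4.9 -1.2  6.7] w 0.303 98.73234987258911
[-0.14529521  0.8114143  -0.24552335]
```

jog_arm --pt "0 0 0.1 0 0 0 20" --pt "0 0 0.2 0 0 0 20" --pt "0 0 0.3 0 0 0 20" --pt "0 0 0.4 0 0 0 20" --pt "0 0 0.45 0 0 0 20"

```text
time: 12.82
eef_pos: [0.6224, 0.1466, 0.2049]
ee_rot: [3.138, -0.151, 0.009]
force: [4.9, 0.4, 0.7]
width: 0.308
gripper_force: 100.3
```

```bash
python3 -c "
from h import *
st();print(ctrl.observe()['ft_torque'])"
```

```text
t 12.82 pos [0.6224 0.1466 0.2049] yang -95.52 z [ 0.006 -0.    -1.   ] j [ 4.300e-02  3.370e-01  1.437e+00 -1.000e-03  1.361e+00  1.710e+00] F [4.9 0.4 0.7] w 0.308 100.34942507743835
[-0.22113661 -1.01672177  0.3362206 ]
```

jog_arm --pt "0 0 0.08 0 0 0 20" --pt "0 0 0.16 0 0 0 20" --pt "0 0 0.24 0 0 0 20" --pt "0 0 0.24 0 0 0 20"

```text
time: 13.32
eef_pos: [0.6201, 0.1469, 0.205]
ee_rot: [3.098, -0.521, -0.001]
force: [-4.6, -0.4, 7.0]
width: 0.307
gripper_force: 100.3
```

```bash
python3 -c "
from h import *
st();print(ctrl.observe()['ft_torque'])"
```

```text
t 13.32 pos [0.6201 0.1469 0.205 ] yang -109.1 z [-0. -0. -1.] j [ 0.044  0.336  1.438 -0.     1.368  1.948] F [-4.6 -0.4  7. ] w 0.307 100.32518148422241
[-0.02587467  0.69561438  0.71034828]
```

jog_arm --pt "0 0 0 0 0 0 85" --pt "0 0 0 0 0 0 85" --pt "0 0 0 0 0 0 85" --pt "0 0 0 0 0 -50 85" --pt "0 0 0 0 0 -100 85" --pt "0 0 -0.44 -430 -172 -110 85" --pt "0 0 -0.44 -430 -172 -110 85" --pt "0 0 -0.44 -430 -172 -110 85"

```text
time: 14.32
eef_pos: [0.4776, 0.2706, 0.308]
ee_rot: [-3.137, -0.169, -0.001]
force: [0.4, -0.3, 0.3]
width: 0.992
gripper_force: 0.0
```

```bash
python3 -c "
from h import *
st();print(rel([.27,.45,.30],Rdown(-84)))"
```

```text
t 14.32 pos [0.4776 0.2706 0.308 ] yang -83.84 z [ 0.  0. -1.] j [0.295 0.049 1.565 0.    1.527 1.758] F [ 0.4 -0.3  0.3] w 0.992 0.0
[-0.00000e+00 -1.00000e-03  3.00000e-03 -1.87149e+02 -2.00603e+02
  8.00300e+00]
```

jog_arm --pt "0 0 0 -187 -200 8 85" --pt "0 0 0 -187 -200 8 85" --pt "0 0 0 -187 -200 8 85" --pt "0 0 0 -187 -200 8 85" --pt "0 0 0 -187 -200 8 85"

```text
time: 14.95
eef_pos: [0.2693, 0.4506, 0.2999]
ee_rot: [-3.136, -0.171, 0.0]
force: [-0.3, -0.9, 0.8]
width: 0.994
gripper_force: 0.0
```

Run:
```python
from h import *
st()
c=cam('top'); im=c['color'][:,:,::-1]
im=im[135:292,152:361]; print(im.shape)
cv2.imwrite('pics/t2.png',cv2.resize(im,(796,598),interpolation=cv2.INTER_CUBIC))
```

```text
t 14.95 pos [0.2693 0.4506 0.2999] yang -83.78 z [-0.     0.001 -1.   ] j [ 8.010e-01 -1.100e-02  1.642e+00  1.000e-03  1.511e+00  2.263e+00] F [-0.3 -0.9  0.8] w 0.994 0.0
(157, 209, 3)
```

View pics/t2.png

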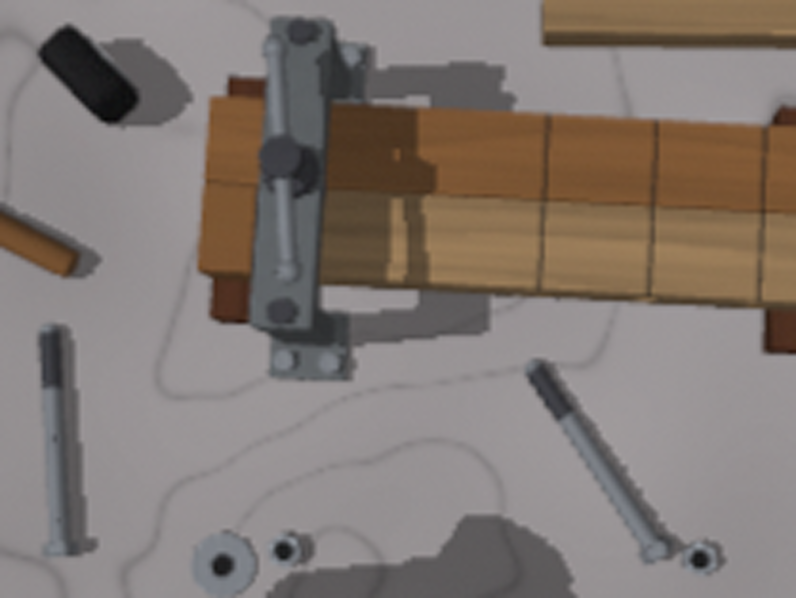

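The bar balls are at (272,45) and (287,270), so the bar now stands nearly square to the beam. The tool turned about 23° past it, slipping at the stop, so the clamp is tight. Bolt A runs from tip (50,325) to head end (62,556), and bolt B from (535,362) to (660,558). I'll compute the grasp of A.

Run:
```python
from h import *
np.set_printoptions(precision=4,suppress=True)
c=np.load('/tmp/top.npz'); k=796/209
f=lambda u,v,z:pt(c,152+(u+.5)/k-.5,135+(v+.5)/k-.5,z)
for n,t,h in(('A',(50,325),(62,556)),('B',(535,362),(660,558))):
    T=f(*t,.009);H=f(*h,.014);d=(T-H)[:2];L=np.linalg.norm(d);ang=np.degrees(np.arctan2(d[1],d[0]))
    print(n,T,H,L,ang,'grip',H[:2]+d/L*.051)
    if n=='A':
        g=H[:2]+d/L*.051; print(rel([*g,.12],Rdown(ang-90)), rel([*g,.004],Rdown(ang-90)))
for p in [(541,290),(650,295),(757,301),(548,117),(656,122),(765,128)]: print(f(*p,.105))
```

```text
A [0.5253 0.3528 0.009 ] [0.3463 0.3347 0.014 ] 0.179926869758563 5.760170754915993 grip [0.397  0.3398]
[ -0.002   0.001   0.009 116.159 125.386 179.432] [ -0.002   0.001   0.009 116.324 125.584 295.431]
B [ 0.4997 -0.0292  0.009 ] [ 0.3491 -0.1264  0.014 ] 0.1792084618711617 32.85397273883997 grip [ 0.392  -0.0988]
[ 0.5462 -0.0312  0.105 ]
[ 0.5433 -0.1106  0.105 ]
[ 0.5396 -0.1884  0.105 ]
[ 0.6745 -0.0356  0.105 ]
[ 0.6715 -0.1152  0.105 ]
[ 0.6677 -0.1954  0.105 ]
```

jog_arm --pt "0 0 0 116 125 180 60" --pt "0 0 0 116 125 180 60" --pt "0 0 0 116 125 180 60" --pt "0 0 0 116 125 180 60" --pt "0 0 0 116 125 240 60" --pt "0 0 0 116 125 270 60" --pt "0 0 0 116 125 270 60" --grip_force 110

```text
time: 15.88
eef_pos: [0.3987, 0.3352, 0.0275]
ee_rot: [3.135, 0.164, -0.009]
force: [-0.7, 0.2, -0.3]
width: 0.706
gripper_force: 0.0
```

Run:
```python
from h import *
st(); print(rel([.397,.3398,.004],Rdown(-84.2)))
c=cam('side'); im=c['color'][:,:,::-1]
p=px(c,[.42,.342,.01]).astype(int);print(p)
x0,y0=p[0]-80,p[1]-60
cv2.imwrite('pics/s3.png',cv2.resize(im[y0:y0+120,x0:x0+160],None,fx=4,fy=4,interpolation=cv2.INTER_CUBIC))
```

```text
t 15.88 pos [0.3987 0.3352 0.0275] yang -84.02 z [-0.005 -0.003 -1.   ] j [ 0.467  0.288  1.89  -0.     0.97   1.933] F [-0.7  0.2 -0.3] w 0.706 0.0
[ 2.000e-03  6.000e-03  3.000e-03 -1.042e+00 -4.799e+00  2.345e+01]
[294 342]
```

View pics/s3.png

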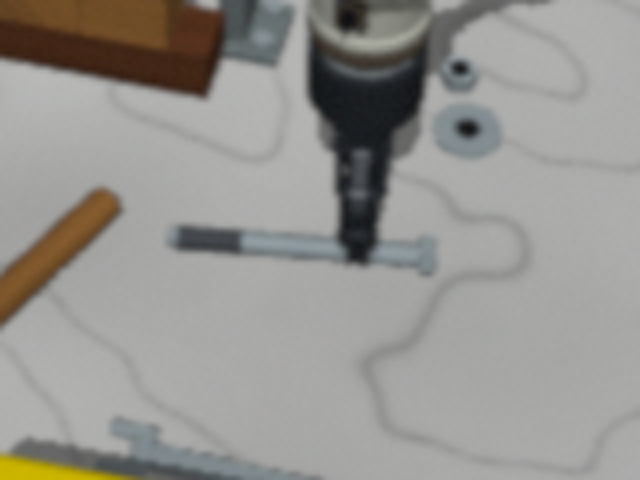

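The fingers straddle bolt A about 40 mm from its head, seen at (358,250). I'll go down and grip.

jog_arm --pt "0 0 0 0 -2 15 60" --pt "0 0 0 0 -2 25 60" --pt "0 0 0 0 -2 25 60" --pt "0 0 0 0 -2 25 5" --pt "0 0 0 0 -2 25 5" --pt "0 0 0 0 -2 25 5" --pt "0 0 0 0 -2 25 5" --pt "0 0 0 0 -2 25 5" --grip_force 110

```text
time: 16.92
eef_pos: [0.4009, 0.3391, 0.0059]
ee_rot: [-3.137, -0.166, -0.002]
force: [-1.6, -0.8, 5.4]
width: 0.137
gripper_force: 107.7
```

Run:
```python
from h import *
st()
```

```text
t 16.93 pos [0.4009 0.3391 0.0059] yang -83.93 z [ 0.001  0.    -1.   ] j [ 0.472  0.332  1.886 -0.     0.921  1.937] F [-1.6 -0.8  5.4] w 0.137 107.73245670832694
```

jog_arm --pt "0 0 0 0 0 -40 5" --pt "0 0.024 0 -40 10 -65 5" --pt "0 0.024 0 -75 60 -65 5" --pt "0 0.024 0.05 -108 120 -65 5" --pt "0 0.024 0.1 -108 180 -65 5" --pt "0 0.024 0.148 -108 240 -65 5" --pt "0 0.024 0.148 -108 300 -65 5" --pt "0 0.024 0.148 -108 351 -65 5"

```text
time: 17.92
eef_pos: [0.3291, -0.0236, 0.0697]
ee_rot: [-3.14, 0.069, -0.038]
force: [0.6, 0.6, -3.2]
width: 0.136
gripper_force: 109.2
```

Run:
```python
from h import *
st();
```

```text
t 17.93 pos [ 0.3291 -0.0236  0.0697] yang -92.52 z [ 0.024  0.    -1.   ] j [-0.454 -0.367  2.42   0.013  1.067  1.154] F [ 0.6  0.6 -3.2] w 0.136 109.17254121042788
```

Run:
```python
from h import *
c=cam('top'); s=cam('side')
p=px(c,[.50,-.03,.09]).astype(int); q=px(s,[.48,-.03,.08]).astype(int); print(p,q)
a=c['color'][p[1]-50:p[1]+50,p[0]-33:p[0]+34,::-1]; b=s['color'][q[1]-50:q[1]+50,q[0]-33:q[0]+34,::-1]
cv2.imwrite('pics/m1.png',cv2.resize(np.hstack([a,b]),None,fx=5.97,fy=6,interpolation=cv2.INTER_CUBIC))
```

```text
[293 227] [297 233]
```

View pics/m1.png

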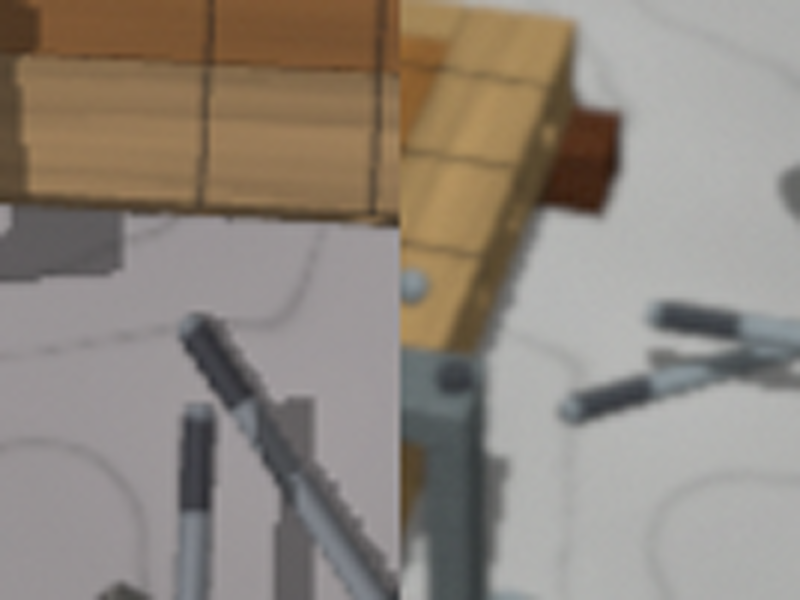

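In the crop the held tip is at (200,408) with its axis through (195,590). Line 1 runs from (212,0) to (201,205). In the side half the tip is at (660,315), and the bore mouths are near (485,300), (517,218) and (548,130).

Run:
```python
from h import *
np.set_printoptions(precision=4,suppress=True)
c=np.load('/tmp/top.npz'); s=np.load('/tmp/side.npz')
f=lambda x,y,z:pt(c,260+(x+.5)/5.97-.5,177+(y+.5)/6-.5,z)
T=f(199,408,.075);Q=f(195,590,.075); l0=f(212,0,.105);l1=f(201,205,.105)
print('tip',T,'axis',Q,np.degrees(np.arctan2(*(T-Q)[1::-1])),'line',l0,l1,np.degrees(np.arctan2(*(l0-l1)[1::-1])))
def onY(x,y,Y):
    u,v=264+(x-400+.5)/5.97-.5,183+(y+.5)/6-.5
    r=np.linalg.inv(s['mtx'])@[u,v,1];R=s['R'];o=-R.T@np.ravel(s['t']);d=R.T@r
    return o+d*(Y-o[1])/d[1]
print('side tip',onY(655,314,T[1]),'axis',onY(740,325,Q[1]))
for p,Y in(((485,300),-.031),((517,218),-.11),((548,130),-.189)): print('bore',onY(*p,Y))
```

```text
tip [ 0.4535 -0.0304  0.075 ] axis [ 0.369  -0.0291  0.075 ] -0.9008713689387696 line [ 0.6425 -0.0346  0.105 ] [ 0.5463 -0.03    0.105 ] -2.705129380671822
side tip [ 0.4514 -0.0304  0.0786] axis [ 0.4057 -0.0291  0.0799]
bore [ 0.544 -0.031  0.072]
bore [ 0.542 -0.11   0.068]
bore [ 0.5395 -0.189   0.0725]
```

Run:
```python
from h import *
np.set_printoptions(precision=4,suppress=True)
c=np.load('/tmp/top.npz')
for y in range(415,600,12):
    x=199-4*(y-408)/182
    u,v=260+x/5.97,177+y/6
    # depth min across the shank rows
    us=np.arange(int(u)-4,int(u)+6); P=np.array([pt(c,k,v) if False else None for k in []])
    r=int(round(v)); d=c['depth'][r,us]; k=np.argmin(np.where(d>0,d,9))
    R=c['R'];t=np.ravel(c['t'])
    X=[R.T@(np.linalg.inv(c['mtx'])@[q,r,1]*c['depth'][r,q]-t) for q in us]
    m=[p for p in X if p[2]>.06]
    print(r,np.mean(m,0) if m else None,len(m),max(p[2] for p in X).round(4))
```

```text
246 [ 0.4494 -0.0305  0.0804] 5 0.0815
248 [ 0.4438 -0.0305  0.0825] 5 0.0853
250 [ 0.4383 -0.0306  0.0798] 5 0.0824
252 [ 0.4327 -0.0306  0.0816] 5 0.0845
254 [ 0.4271 -0.0293  0.0785] 6 0.0822
256 [ 0.4215 -0.0293  0.0812] 6 0.0843
258 [ 0.416  -0.0293  0.0807] 6 0.0824
260 [ 0.4105 -0.0293  0.0828] 6 0.0859
262 [ 0.4049 -0.0294  0.0808] 6 0.0841
264 [ 0.3994 -0.0294  0.0818] 6 0.0849
266 [ 0.3939 -0.0295  0.0823] 6 0.0866
268 [ 0.3883 -0.0295  0.0801] 6 0.0827
270 [ 0.3828 -0.0296  0.0803] 6 0.0866
272 [ 0.3773 -0.0282  0.0826] 5 0.0847
274 [ 0.3718 -0.0282  0.0819] 5 0.0857
276 [ 0.3663 -0.0283  0.0817] 5 0.084
```

jog_arm --pt "0 0 0.02 0 -7 0 5" --pt "0 0 0.02 40 -7 0 5" --pt "0 0 0.02 78 -7 0 5" --pt "0 0 0.02 78 -7 0 5" --pt "0 0 0.02 78 -7 0 5"

```text
time: 18.65
eef_pos: [0.4065, -0.017, 0.0709]
ee_rot: [-3.138, 0.097, -0.033]
force: [-0.9, -0.5, -3.5]
width: 0.133
gripper_force: 109.4
```

Run:
```python
from h import *
st()
c=cam('top'); s=cam('side')
p=px(c,[.53,-.03,.09]).astype(int); q=px(s,[.52,-.03,.08]).astype(int); print(p,q)
a=c['color'][p[1]-33:p[1]+33,p[0]-22:p[0]+22,::-1]; b=s['color'][q[1]-33:q[1]+33,q[0]-22:q[0]+22,::-1]
cv2.imwrite('pics/m2.png',cv2.resize(np.hstack([a,b]),None,fx=9,fy=9,interpolation=cv2.INTER_CUBIC))
```

```text
t 18.65 pos [ 0.4065 -0.017   0.0709] yang -93.54 z [ 0.021  0.002 -1.   ] j [-0.348 -0.105  2.21   0.01   1.017  1.279] F [-0.9 -0.5 -3.5] w 0.133 109.41559748724103
[293 217] [285 231]
```

View pics/m2.png

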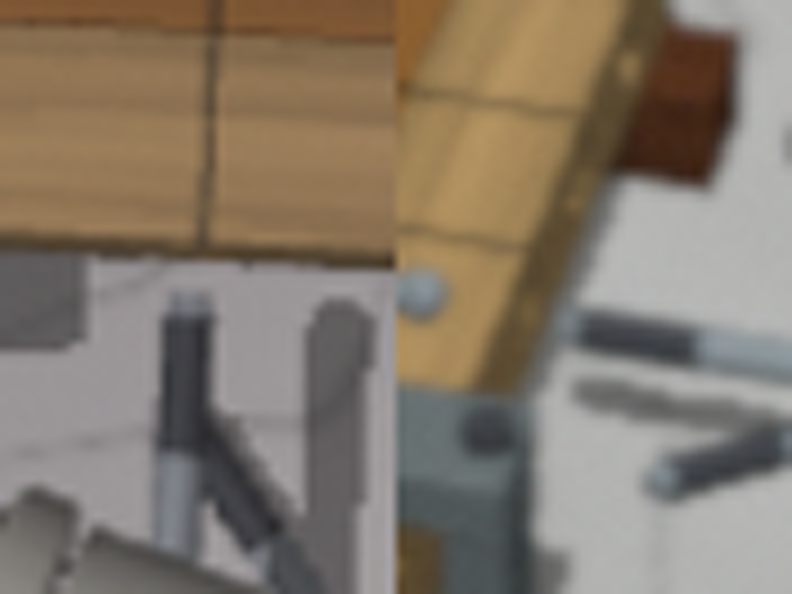

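Run:
```python
from h import *
np.set_printoptions(precision=4,suppress=True)
c=np.load('/tmp/top.npz'); s=np.load('/tmp/side.npz')
f=lambda x,y,z:pt(c,271+(x+.5)/9-.5,184+(y+.5)/9-.5,z)
an=lambda a,b:np.degrees(np.arctan2(*(a-b)[1::-1]))
T=f(189.5,298,.075);Q=f(178,545,.075);l0=f(215,30,.105);l1=f(203,240,.105)
print(T,Q,an(T,Q),l0,l1,an(l0,l1)); print('line y at tip',l1[1]+(T[0]-l1[0])*np.tan(np.radians(-2.6)))
def onY(x,y,Y):
    u,v=263+(x-396+.5)/9-.5,198+(y+.5)/9-.5
    r=np.linalg.inv(s['mtx'])@[u,v,1];R=s['R'];o=-R.T@np.ravel(s['t']);d=R.T@r
    return o+d*(Y-o[1])/d[1]
print('tip',onY(570,328,T[1]),'sh',onY(690,343,T[1]))
for p,Y in(((530,315),-.031),((577,190),-.11),((628,65),-.189)): print('bore',onY(*p,Y))
```

```text
[ 0.5325 -0.0262  0.075 ] [ 0.4548 -0.0231  0.075 ] -2.2653004320896284 [ 0.6133 -0.0329  0.105 ] [ 0.5477 -0.0296  0.105 ] -2.8849934029531976
line y at tip -0.028936711510749873
tip [ 0.5297 -0.0262  0.0724] sh [ 0.4863 -0.0262  0.0729]
bore [ 0.5452 -0.031   0.0719]
bore [ 0.5438 -0.11    0.0688]
bore [ 0.5396 -0.189   0.0702]
```

jog_arm --pt "0 0 0.005 0 2.5 0 5" --pt "0 0 0.005 8 2.5 0 5" --pt "0 0 0.005 16 2.5 0 5" --pt "0 0 0.005 24 2.5 0 5" --pt "0 0 0.005 32 2.5 0 5" --pt "0 0 0.005 32 2.5 0 5"

```text
time: 19.5
eef_pos: [0.4404, -0.0225, 0.0726]
ee_rot: [-3.138, 0.106, -0.038]
force: [-0.8, 0.6, -4.6]
width: 0.14
gripper_force: 109.4
```

Run:
```python
from h import *
st()
```

```text
t 19.5 pos [ 0.4404 -0.0225  0.0726] yang -93.86 z [ 0.024  0.001 -1.   ] j [-0.333 -0.014  2.12   0.01   1.013  1.3  ] F [-0.8  0.6 -4.6] w 0.14 109.38034001737833
```

jog_arm --pt "0 0 0 5 -0.7 1 5" --pt "0 0 0 20 -1.1 1.5 5" --pt "0 0 0 35 -1.4 2 5" --pt "0 0 0 50 -1.7 2.2 5" --pt "0 0 0 65 -2 2.5 5" --pt "0 0 0 78 -2.3 2.9 5" --pt "0 0 0 86 -2.5 3 5" --pt "0 0 0 86 -2.5 3 5"

```text
time: 20.5
eef_pos: [0.526, -0.0259, 0.0716]
ee_rot: [-3.138, 0.106, -0.038]
force: [-0.1, -0.5, -4.2]
width: 0.138
gripper_force: 109.4
```

Run:
```python
from h import *
st()
c=cam('top'); s=cam('side')
p=px(c,[.53,-.03,.09]).astype(int); q=px(s,[.52,-.03,.08]).astype(int); print(p,q)
a=c['color'][p[1]-50:p[1]+50,p[0]-33:p[0]+33,::-1]; b=s['color'][q[1]-50:q[1]+50,q[0]-33:q[0]+33,::-1]
cv2.imwrite('pics/m3.png',cv2.resize(np.hstack([a,b]),None,fx=6,fy=6,interpolation=cv2.INTER_CUBIC))
```

```text
t 20.5 pos [ 0.526  -0.0259  0.0716] yang -93.87 z [ 0.024  0.001 -1.   ] j [-0.283  0.204  1.885  0.009  1.029  1.351] F [-0.1 -0.5 -4.2] w 0.138 109.43088596686721
[293 217] [285 231]
```

View pics/m3.png

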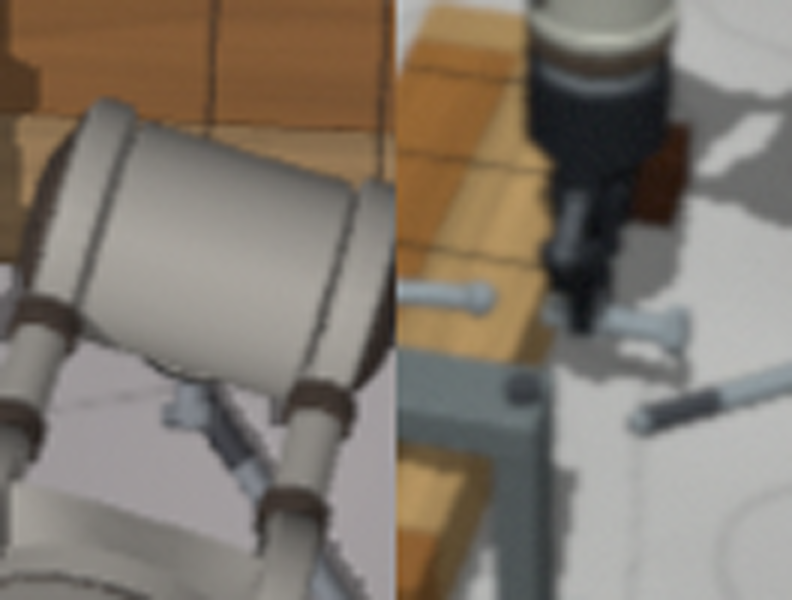

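Bolt A is in the bore to about 110 mm with no side load. I'll release it, step back behind the head, and push it home with closed fingers.

jog_arm --pt "0 0 0 0 0 0 60" --pt "0 0 0 0 0 0 60" --pt "0 0 0 0 0 0 60" --pt "0 0 0 0 0 -40 60" --pt "0 -0.024 0 0 0 -85 30" --pt "0 -0.024 0 -60 1.5 -92 0" --pt "0 -0.024 0 -84 1.5 -92 0" --pt "0 -0.024 0 -84 1.5 -92 0"

```text
time: 21.6
eef_pos: [0.4389, -0.0215, 0.1617]
ee_rot: [-3.138, 0.107, -0.001]
force: [0.0, 0.1, -1.3]
width: 0.0
gripper_force: 0.0
```

Run:
```python
from h import *
st()
c=cam('top'); s=cam('side')
p=px(c,[.50,-.03,.09]).astype(int); q=px(s,[.50,-.03,.08]).astype(int); print(p,q)
a=c['color'][p[1]-50:p[1]+50,p[0]-33:p[0]+33,::-1]; b=s['color'][q[1]-50:q[1]+50,q[0]-33:q[0]+33,::-1]
cv2.imwrite('pics/m4.png',cv2.resize(np.hstack([a,b]),None,fx=6,fy=6,interpolation=cv2.INTER_CUBIC))
print(rel([.442,-.022,.064],Rdown(-92.7)),rel([.50,-.0247,.064],Rdown(-92.7)))
```

```text
t 21.6 pos [ 0.4389 -0.0215  0.1617] yang -93.9 z [ 0.001  0.002 -1.   ] j [-3.270e-01 -1.390e-01  2.038e+00  2.000e-03  1.242e+00  1.311e+00] F [ 0.   0.1 -1.3] w 0.0 0.0
[293 227] [291 232]
[-2.0000e-03 -2.0000e-03 -2.1000e-02  1.3410e+00  2.0900e-01  9.8029e+01] [-2.0000e-03 -2.0000e-03 -2.1000e-02  5.9390e+01 -1.0340e+00  9.8122e+01]
```

View pics/m4.png

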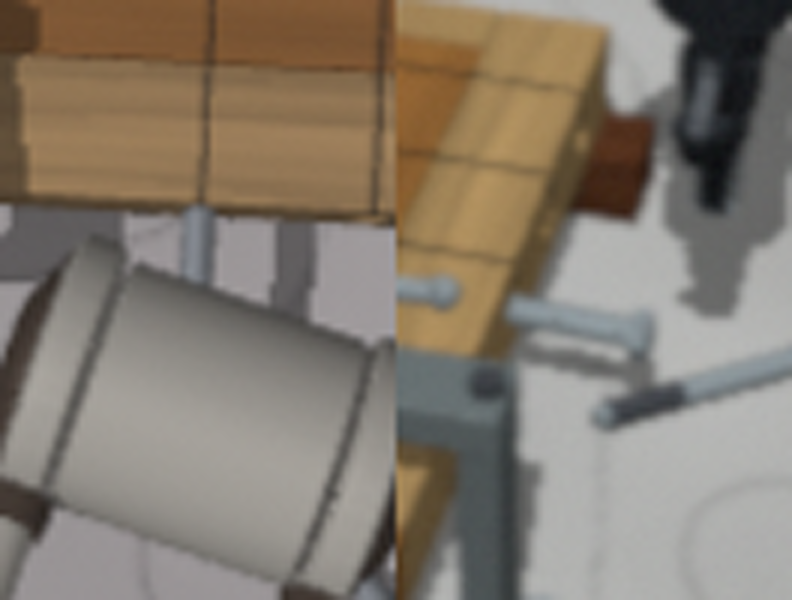

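Bolt A sits in the bore with about 60 mm standing out; its head is at (640,330) in the side half. I'll lower behind the head and push.

jog_arm --pt "0 0 -0.02 0 0 60 0" --pt "0 0 -0.02 0 0 98 0" --pt "0 0 -0.02 0 0 98 0" --pt "0 0 -0.02 12 -0.3 98 0" --pt "0 0 -0.02 24 -0.5 98 0" --pt "0 0 -0.02 36 -0.7 98 0" --pt "0 0 -0.02 48 -0.9 98 0" --pt "0 0 -0.02 60 -1.1 98 0"

```text
time: 22.7
eef_pos: [0.5013, -0.0247, 0.0647]
ee_rot: [-3.139, 0.075, -0.003]
force: [-3.5, 0.5, 1.8]
width: 0.001
gripper_force: 1.5
```

Run:
```python
from h import *
st()
```

```text
t 22.7 pos [ 0.5013 -0.0247  0.0647] yang -92.73 z [ 0.002  0.002 -1.   ] j [-0.292  0.173  1.938  0.003  1.03   1.325] F [-3.5  0.5  1.8] w 0.001 1.5298572476604022
```

Sliding at about 3.5 N; I'll push on in small steps until it seats.

jog_arm --pt "0 0 0 8 0 0 0" --pt "0 0 0 14 0 0 0" --pt "0 0 0 18 0 0 0" --pt "0 0 0 20 0 0 0" --pt "0 0 0 21 0 0 0"

```text
time: 23.32
eef_pos: [0.5204, -0.0254, 0.0634]
ee_rot: [-3.138, 0.075, 0.001]
force: [-3.5, -1.0, 1.3]
width: -0.001
gripper_force: 1.3
```

jog_arm --pt "0 0 0 1 0 0 0" --pt "0 0 0 2 0 0 0" --pt "0 0 0 3 0 0 0" --pt "0 0 0 3 0 0 0"

```text
time: 23.82
eef_pos: [0.5237, -0.0256, 0.0635]
ee_rot: [-3.138, 0.075, -0.0]
force: [-1.5, -0.4, -0.7]
width: 0.002
gripper_force: 0.6
```

jog_arm --pt "0 0 0 1 0 0 0" --pt "0 0 0 2 0 0 0" --pt "0 0 0 3 0 0 0" --pt "0 0 0 3 0 0 0"

```text
time: 24.32
eef_pos: [0.5264, -0.0256, 0.0635]
ee_rot: [-3.138, 0.075, 0.001]
force: [-2.0, 0.5, 0.3]
width: 0.002
gripper_force: 1.2
```

jog_arm --pt "0 0 0 1 0 0 0" --pt "0 0 0 2 0 0 0" --pt "0 0 0 3 0 0 0" --pt "0 0 0 3 0 0 0"

```text
time: 24.82
eef_pos: [0.5265, -0.0256, 0.0633]
ee_rot: [-3.138, 0.074, 0.013]
force: [-14.5, -0.4, 10.3]
width: -0.002
gripper_force: 7.4
```

The bolt has seated: it stalls at x=0.5265 with 14 N. I'll back off, clear the view, and look at bolt B again.

jog_arm --pt "0 0 0 -40 0 0 0" --pt "0 0 0 -70 0 -30 0" --pt "0 0 0 -70 0 -90 40" --pt "0 0 -0.3 -110 -60 -150 60" --pt "0 0 -0.62 -169 -268 -215 60" --pt "0 0 -0.62 -169 -268 -215 60" --pt "0 0 -0.62 -169 -268 -215 60" --pt "0 0 -0.62 -169 -268 -215 60"

```text
time: 25.82
eef_pos: [0.3745, 0.248, 0.2795]
ee_rot: [-3.011, -0.886, -0.007]
force: [0.2, -0.1, 0.1]
width: 0.702
gripper_force: 0.0
```

Run:
```python
from h import *
st()
c=cam('top')
im=c['color'][145:292,250:446,::-1]
cv2.imwrite('pics/t5.png',cv2.resize(im,(784,588),interpolation=cv2.INTER_CUBIC))
```

```text
t 25.82 pos [0.3745 0.248  0.2795] yang -57.19 z [ 0.004  0.004 -1.   ] j [ 0.313 -0.215  1.867  0.003  1.484  1.311] F [ 0.2 -0.1  0.1] w 0.702 0.0
```

View pics/t5.png

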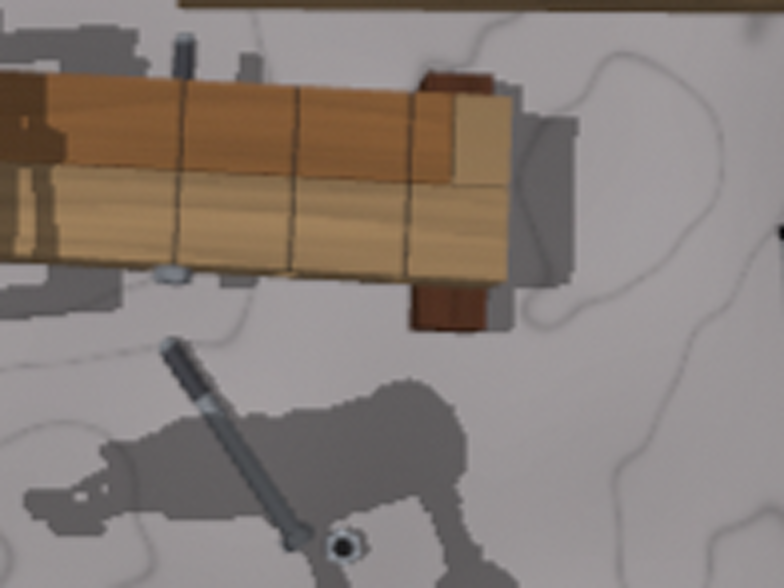

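Bolt A is home: its head is at (172,273) and its tip shows behind the beam at (184,50). Bolt B has its tip at (168,340) and head end at (298,545). Line 2 runs from (296,88) to (291,270). I'll use bore 2 for B.

Run:
```python
from h import *
np.set_printoptions(precision=4,suppress=True)
c=np.load('/tmp/top.npz')
f=lambda u,v,z:pt(c,250+(u+.5)/4-.5,145+(v+.5)/4-.5,z)
T=f(168,340,.009);H=f(298,545,.014);d=(T-H)[:2];L=np.linalg.norm(d);ang=np.degrees(np.arctan2(d[1],d[0]));g=H[:2]+d/L*.053
print(T,H,L,ang,g); g=g+[0,.003]
print(rel([*g,.03],Rdown(ang-90)))
for p in[(296,88),(291,270),(181,82),(176,262)]: print(f(*p,.105))
```

```text
[ 0.4998 -0.0278  0.009 ] [ 0.3499 -0.1241  0.014 ] 0.17820971412692768 32.71257408230632 [ 0.3945 -0.0954]
[  -0.005   -0.011    0.008 -174.488  303.49   249.128]
[ 0.6716 -0.1145  0.105 ]
[ 0.5432 -0.1108  0.105 ]
[ 0.6752 -0.0338  0.105 ]
[ 0.548  -0.0311  0.105 ]
```

jog_arm --pt "0 0 0 -100 150 60 60" --pt "0 0 0 -174 303 120 60" --pt "0 0 0 -174 303 150 60" --pt "0 0 0 -174 303 200 60" --pt "0 0 0 -174 303 249 60" --pt "0 0 0 -174 303 249 60" --pt "0 0 0 -174 303 249 60" --pt "0 0 0 -174 303 249 60"

```text
time: 26.88
eef_pos: [0.3902, -0.1034, 0.025]
ee_rot: [-3.009, -0.879, 0.005]
force: [-0.6, 0.7, -0.5]
width: 0.7
gripper_force: 0.0
```

Run:
```python
from h import *
st(); print(rel([.3945,-.0924,.0045],Rdown(-57.3)))
c=cam('side'); im=c['color'][:,:,::-1]
p=px(c,[.41,-.09,.01]).astype(int);print(p)
x0,y0=p[0]-60,p[1]-50
cv2.imwrite('pics/s6.png',cv2.resize(im[y0:y0+90,x0:x0+120],None,fx=5,fy=5,interpolation=cv2.INTER_CUBIC))
```

```text
t 26.88 pos [ 0.3902 -0.1034  0.025 ] yang -57.45 z [-0.005  0.005 -1.   ] j [-0.562  0.011  2.213  0.003  0.925  0.439] F [-0.6  0.7 -0.5] w 0.7 0.0
[-7.0000e-03  1.0000e-03 -3.0000e-03  9.5840e+00 -6.8120e+00  2.0571e+01]
[320 241]
```

View pics/s6.png

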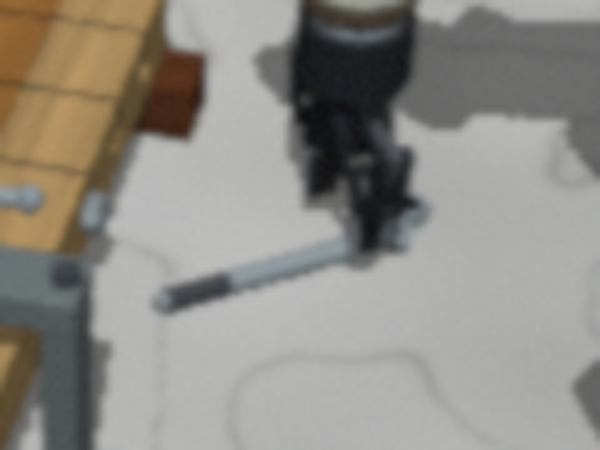

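The fingers are above bolt B near its head, about 10 mm short along it. I'll correct that, go down and grip.

jog_arm --pt "0 0 0 9.5 -7 0 60" --pt "0 0 0 9.5 -7 10 60" --pt "0 0 0 9.5 -7 20 60" --pt "0 0 0 9.5 -7 20 5" --pt "0 0 0 9.5 -7 20 5" --pt "0 0 0 9.5 -7 20 5" --pt "0 0 0 9.5 -7 20 5" --pt "0 0 0 9.5 -7 20 5" --grip_force 110

```text
time: 27.92
eef_pos: [0.3969, -0.0917, 0.0087]
ee_rot: [-3.012, -0.886, -0.002]
force: [-1.1, 1.6, 6.3]
width: 0.137
gripper_force: 108.0
```

Run:
```python
from h import *
st()
```

```text
t 27.93 pos [ 0.3969 -0.0917  0.0087] yang -57.21 z [ 0.001  0.002 -1.   ] j [-0.527  0.055  2.211  0.003  0.876  0.469] F [-1.1  1.6  6.3] w 0.137 107.9897341132164
```

The grip is a little high (TCP at 8.7 mm), so I'll re-grip 4 mm lower.

jog_arm --pt "0 0 0 0 0 0 40" --pt "0 0 0 0 0 0 40" --pt "0 0 0 0 0 4 40" --pt "0 0 0 0 0 4 5" --pt "0 0 0 0 0 4 5" --pt "0 0 0 0 0 4 5" --pt "0 0 0 0 0 4 5"

```text
time: 28.8
eef_pos: [0.3964, -0.0914, 0.0042]
ee_rot: [-3.011, -0.886, -0.001]
force: [-2.5, 1.1, 4.2]
width: 0.143
gripper_force: 107.9
```

Run:
```python
from h import *
st()
```

```text
t 28.8 pos [ 0.3964 -0.0914  0.0042] yang -57.21 z [-0.     0.002 -1.   ] j [-0.527  0.065  2.212  0.003  0.866  0.469] F [-2.5  1.1  4.2] w 0.143 107.87174105644226
```

jog_arm --pt "0 0 0 0 0 -40 5" --pt "0 0 0 -10 -3 -64 5" --pt "0 0 0.18 -26 -8 -64 5" --pt "0 0 0.36 -26 -8 -64 5" --pt "0 0 0.54 -26 -8 -64 5" --pt "0 0 0.617 -26 -8 -64 5" --pt "0 0 0.617 -26 -8 -64 5"

```text
time: 29.68
eef_pos: [0.3699, -0.0986, 0.0675]
ee_rot: [-3.138, 0.069, 0.001]
force: [1.5, 0.2, -1.9]
width: 0.139
gripper_force: 108.9
```

jog_arm --pt "0 0.024 0 0 0 0 5" --pt "0 0.024 0 0 0 0 5" --pt "0 0.024 0 0 0 0 5"

```text
time: 30.05
eef_pos: [0.3702, -0.0989, 0.0681]
ee_rot: [-3.139, 0.07, -0.038]
force: [-0.3, -0.2, -2.7]
width: 0.14
gripper_force: 108.9
```

Run:
```python
from h import *
st()
np.set_printoptions(precision=4,suppress=True)
c=cam('top'); s=cam('side')
p=px(c,[.53,-.105,.09]).astype(int); q=px(s,[.50,-.1,.08]).astype(int); print(p,q)
a=c['color'][p[1]-40:p[1]+40,p[0]-26:p[0]+27,::-1]; b=s['color'][q[1]-40:q[1]+40,q[0]-26:q[0]+27,::-1]
cv2.imwrite('pics/m7.png',cv2.resize(np.hstack([a,b]),None,fx=7.5,fy=7.5,interpolation=cv2.INTER_CUBIC))
# held shank by depth: points 0.06..0.10 high in front of the beam
R=c['R'];t=np.ravel(c['t']);v,u=np.mgrid[0:420,0:560]
X=((np.linalg.inv(c['mtx'])@np.stack([u.ravel(),v.ravel(),np.ones(u.size)]))*c['depth'].ravel()).T-t
X=X@R
m=(X[:,2]>.055)&(X[:,2]<.095)&(X[:,0]>.40)&(X[:,0]<.53)&(abs(X[:,1]+.10)<.025)
P=X[m]; print(len(P),P[:,0].min(),P[:,0].max(),'top',np.percentile(P[:,2],[50,90]))
k=np.polyfit(P[:,0],P[:,1],1); print('y=',k,np.degrees(np.arctan(k[0])),'z slope',np.polyfit(P[:,0],P[:,2],1))
```

```text
t 30.05 pos [ 0.3702 -0.0989  0.0681] yang -92.55 z [ 0.024  0.001 -1.   ] j [-0.591 -0.173  2.276  0.017  1.019  1.015] F [-0.3 -0.2 -2.7] w 0.14 108.85494533926249
[319 217] [295 219]
130 0.4305293204330505 0.4951301945806535 top [0.0816 0.085 ]
y= [-0.031  -0.0908] -1.77597982590732 z slope [0.0066 0.0785]
```

View pics/m7.png

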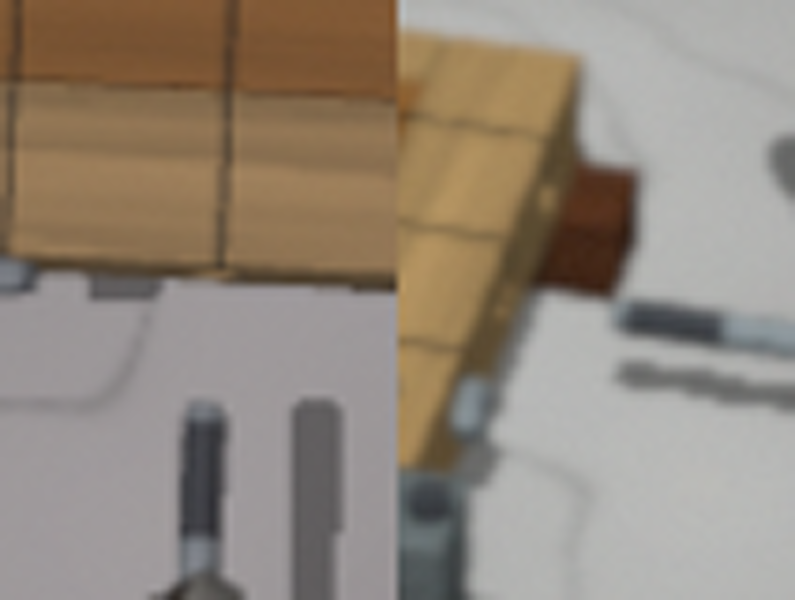

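jog_arm --pt "0 0 0.01 15 1 0.4 5" --pt "0 0 0.01 35 1 0.8 5" --pt "0 0 0.01 42 1 1 5" --pt "0 0 0.01 50 1 1.2 5" --pt "0 0 0.01 58 1 1.4 5" --pt "0 0 0.01 66 1 1.6 5" --pt "0 0 0.01 66 1 1.6 5"

```text
time: 31.02
eef_pos: [0.4367, -0.103, 0.0682]
ee_rot: [-3.138, 0.085, -0.038]
force: [1.0, -1.0, -3.0]
width: 0.141
gripper_force: 108.8
```

Run:
```python
from h import *
st()
```

```text
t 31.02 pos [ 0.4367 -0.103   0.0682] yang -93.12 z [ 0.024  0.001 -1.   ] j [-0.511  0.016  2.101  0.015  1.005  1.106] F [ 1. -1. -3.] w 0.141 108.8443591631949
```

jog_arm --pt "0 0 0 10 -0.1 0.2 5" --pt "0 0 0 25 -0.2 0.6 5" --pt "0 0 0 40 -0.4 1 5" --pt "0 0 0 55 -0.5 1.3 5" --pt "0 0 0 70 -0.7 1.7 5" --pt "0 0 0 80 -0.8 1.9 5" --pt "0 0 0 85 -0.9 2.1 5" --pt "0 0 0 85 -0.9 2.1 5"

```text
time: 32.02
eef_pos: [0.5211, -0.1066, 0.0679]
ee_rot: [-3.138, 0.086, -0.037]
force: [0.1, 0.2, -2.2]
width: 0.143
gripper_force: 108.9
```

Run:
```python
from h import *
st()
```

```text
t 32.02 pos [ 0.5211 -0.1066  0.0679] yang -93.13 z [ 0.024  0.001 -1.   ] j [-0.436  0.223  1.871  0.013  1.026  1.183] F [ 0.1  0.2 -2.2] w 0.143 108.85534772649407
```

jog_arm --pt "0 0 0 0 0 0 60" --pt "0 0 0 0 0 0 60" --pt "0 0 0 0 0 0 60" --pt "0 0 0 0 0 -40 60" --pt "0 -0.024 0 0 0 -85 30" --pt "0 -0.024 0 -60 0.5 -92 0" --pt "0 -0.024 0 -86 0.8 -92 0" --pt "0 -0.024 0 -86 0.8 -92 0"

```text
time: 33.02
eef_pos: [0.432, -0.1026, 0.1579]
ee_rot: [-3.138, 0.087, -0.0]
force: [0.5, -0.6, -0.1]
width: -0.005
gripper_force: 0.0
```

Run:
```python
from h import *
st()
s=cam('side')
q=px(s,[.48,-.1,.08]).astype(int); print(q)
b=s['color'][q[1]-50:q[1]+40,q[0]-60:q[0]+60,::-1]
cv2.imwrite('pics/s8.png',cv2.resize(b,None,fx=5,fy=5,interpolation=cv2.INTER_CUBIC))
print(rel([.436,-.1022,.063],Rdown(-92.7)))
```

```text
t 33.02 pos [ 0.432  -0.1026  0.1579] yang -93.19 z [ 0.     0.002 -1.   ] j [-5.080e-01 -1.200e-01  2.029e+00  2.000e-03  1.233e+00  1.117e+00] F [ 0.5 -0.6 -0.1] w -0.005 0.0
[301 220]
[-2.0000e-03 -1.0000e-03 -8.0000e-03  2.6680e+00 -7.2500e-01  9.5239e+01]
```

View pics/s8.png

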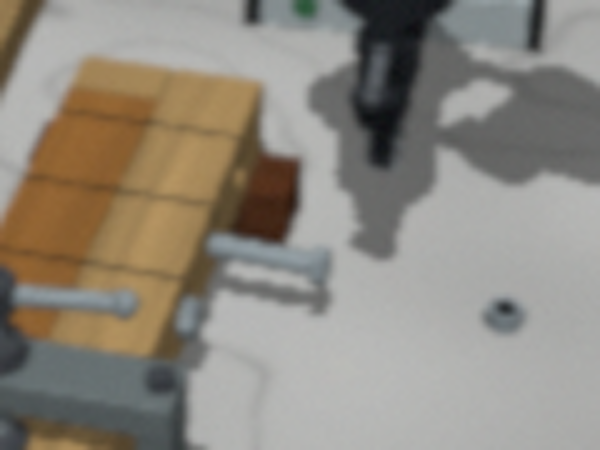

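Bolt B is in bore 2 with its head at (320,262), and bolt A's head sits against the timber at (188,315). I'll push B home.

jog_arm --pt "0 0 -0.008 0 0 60 0" --pt "0 0 -0.008 0 0 95 0" --pt "0 0 -0.008 0 0 95 0" --pt "0 0 -0.008 15 0 95 0" --pt "0 0 -0.008 30 0 95 0" --pt "0 0 -0.008 45 -0.3 95 0" --pt "0 0 -0.008 58 -0.5 95 0" --pt "0 0 -0.008 70 -0.6 95 0"

```text
time: 34.08
eef_pos: [0.5045, -0.1062, 0.064]
ee_rot: [-3.139, 0.073, -0.002]
force: [-2.1, -0.3, 0.9]
width: 0.0
gripper_force: 0.8
```

jog_arm --pt "0 0 0 6 0 0 0" --pt "0 0 0 11 0 0 0" --pt "0 0 0 14 0 0 0" --pt "0 0 0 16 0 0 0" --pt "0 0 0 17 0 0 0" --pt "0 0 0 17 0 0 0"

```text
time: 34.83
eef_pos: [0.52, -0.1066, 0.0629]
ee_rot: [-3.138, 0.073, -0.0]
force: [-1.4, -0.1, 0.5]
width: -0.002
gripper_force: 0.5
```

jog_arm --pt "0 0 0 1 0 0 0" --pt "0 0 0 2 0 0 0" --pt "0 0 0 3 0 0 0" --pt "0 0 0 3 0 0 0"

```text
time: 35.33
eef_pos: [0.5227, -0.1067, 0.0628]
ee_rot: [-3.138, 0.073, 0.001]
force: [-3.2, -0.2, 1.8]
width: -0.002
gripper_force: 1.7
```

jog_arm --pt "0 0 0 1 0 0 0" --pt "0 0 0 2 0 0 0" --pt "0 0 0 3 0 0 0" --pt "0 0 0 3.5 0 0 0" --pt "0 0 0 3.5 0 0 0"

```text
time: 35.95
eef_pos: [0.5227, -0.1066, 0.0623]
ee_rot: [-3.137, 0.072, 0.015]
force: [-17.8, -1.8, 10.8]
width: -0.004
gripper_force: 8.3
```

It stalls at x=0.5227 with 18 N, so B is seated. I'll retreat and check the whole scene.

jog_arm --pt "0 0 0 -40 0 0 0" --pt "0 0 0 -80 0 -30 0" --pt "0 0 0 -90 0 -90 0" --pt "0 0 0 -120 -60 -150 30" --pt "0 0 0 -170 -200 -215 60" --pt "0 0 0 -200 -350 -215 60" --pt "0 0 0 -200 -350 -215 60" --pt "0 0 0 -200 -350 -215 60"

```text
time: 36.95
eef_pos: [0.3606, 0.174, 0.2626]
ee_rot: [-3.137, 0.074, -0.005]
force: [0.6, 0.1, -0.9]
width: 0.705
gripper_force: 0.0
```

Run:
```python
from h import *
st()
c=cam('top')
im=c['color'][75:300,60:480,::-1]
cv2.imwrite('pics/t9.png',cv2.resize(im,(798,428),interpolation=cv2.INTER_CUBIC))
```

```text
t 36.95 pos [0.3606 0.174  0.2626] yang -92.7 z [ 0.003  0.004 -1.   ] j [ 0.143 -0.351  2.008  0.003  1.481  1.76 ] F [ 0.6  0.1 -0.9] w 0.705 0.0
```

View pics/t9.png

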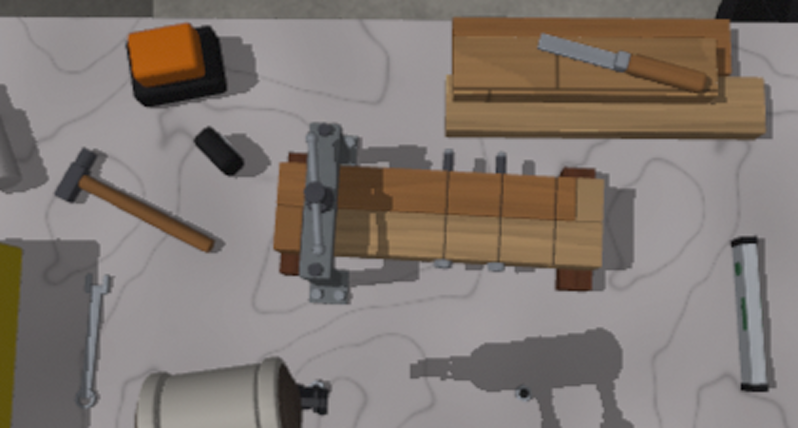

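Both heads sit against the timber at (443,264) and (496,267), and equal lengths of tip stand out behind. No third bolt is in view, the other tools are where they were, and the clamp bar has not moved.

jog_arm --pt "0 0 0 0 0 0 60" --pt "0 0 0 0 0 0 60" --pt "0 0 0 0 0 0 60"

```text
time: 37.38
eef_pos: [0.3611, 0.1706, 0.261]
ee_rot: [-3.138, 0.078, 0.001]
force: [-0.0, 0.1, 0.1]
width: 0.7
gripper_force: 0.0
```

```bash
python3 -c "
from bench import ctrl
print(ctrl.close_job())"
```

```text
the job is handed in; nothing more can be done
None
```

I screwed the clamp to its stop, then pushed both bolts found on the bench fully home in bores 1 and 2; the job is handed in, but no verdict came back.

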